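# Sort the honey tins by heft into rows

## Task

The four closed honey tins on the board look alike: lift each to feel how much is left, and line them all up in the wooden tray, upright, each in the middle of its own compartment. Tins still more than half full (over 285 g with the tin) go in the far row and the lighter ones in the near row, to be used up first. Set them down gently, knock nothing over, and leave the glass jar and the other things around where they are.

Things in the scene. Friction and masses are not known exactly. Their poses are not given: they have to be found in the camera images.
- tin_1: closed honey tin, cream with a green band and a gold press-in lid, straight-sided, 64 mm across, 100 mm tall, standing on the board. Weighs between 80 g (used up) and 490 g (full); how full cannot be seen, all four look alike. Origin: centre of the underside; z up along the tin
- tin_2: closed honey tin, cream with a green band and a gold press-in lid, straight-sided, 64 mm across, 100 mm tall, standing on the board. Weighs between 80 g (used up) and 490 g (full); how full cannot be seen, all four look alike. Origin: centre of the underside; z up along the tin
- tin_3: closed honey tin, cream with a green band and a gold press-in lid, straight-sided, 64 mm across, 100 mm tall, standing on the board. Weighs between 80 g (used up) and 490 g (full); how full cannot be seen, all four look alike. Origin: centre of the underside; z up along the tin
- tin_4: closed honey tin, cream with a green band and a gold press-in lid, straight-sided, 64 mm across, 100 mm tall, standing on the board. Weighs between 80 g (used up) and 490 g (full); how full cannot be seen, all four look alike. Origin: centre of the underside; z up along the tin
- tray: fixed wooden tray, 194 mm (x) by 374 mm (y), floor 8 mm thick, rim 32 mm high; slats 6 mm thick, 24 mm above the table, make 2 rows of 4 compartments 84 mm square (rows along y), 90 mm centre to centre. Starts empty. Near row: at -x, the robot's side; far row: at +x. Origin: centre of the underside, on the table
- near_1 (a point): centre of the floor (8 mm above the table) of the near-row compartment: the +y end of the row; a point, nothing to see
- near_2 (a point): centre of the floor (8 mm above the table) of the near-row compartment: second from the +y end of the row; a point, nothing to see
- near_3 (a point): centre of the floor (8 mm above the table) of the near-row compartment: third from the +y end of the row; a point, nothing to see
- near_4 (a point): centre of the floor (8 mm above the table) of the near-row compartment: the -y end of the row; a point, nothing to see
- far_1 (a point): centre of the floor (8 mm above the table) of the far-row compartment: the +y end of the row; a point, nothing to see
- far_2 (a point): centre of the floor (8 mm above the table) of the far-row compartment: second from the +y end of the row; a point, nothing to see
- far_3 (a point): centre of the floor (8 mm above the table) of the far-row compartment: third from the +y end of the row; a point, nothing to see
- far_4 (a point): centre of the floor (8 mm above the table) of the far-row compartment: the -y end of the row; a point, nothing to see
- board: fixed wooden board, 240 mm (its x) by 310 mm (its y), 18 mm thick; the four tins and the glass jar stand on it, 30 mm or more apart. Origin: centre of the underside, on the table
- honey_jar: glass jar of amber honey with a white lid, 58 mm across, 74 mm tall, standing on the board among the tins; origin: centre of the underside. Bystander: it stays there
- funnel: white plastic jar funnel standing narrow end down, 96 mm wide at the top, 56 mm tall; origin under its centre. Bystander
- can: plain ribbed steel food can without colours, 72 mm across, 100 mm tall; origin under its centre. Bystander
- lids: pile of four gold jar lids, 53 mm across, 40 mm tall; origin under its centre. Bystander
- dipper: wooden honey dipper lying flat, 155 mm long, 26 mm thick at the head; origin under its middle, x along it. Bystander
- marker: black marker pen with a red cap, 110 mm long, lying flat; origin under its middle, x along it. Bystander
Mind the look-alikes: they are no part of the job. What is shaped like the tin_4 but pink or red is not meant.

How it is judged:
By the outcome, as a careful person would: the job done as asked, in the order asked, and still so for the second after the job is handed in, with the robot touching nothing.
It also fails if it takes over 72 s, if anything falls off the work surface, if the arm or the gripper's body presses on something with over 40 N, if the wrist force passes 120 N, or if a joint passes its speed limit or range.

## Robot

A 7-joint arm with a two-finger parallel gripper is mounted at the origin on the work surface. World frame = base frame: x ahead of the robot, y to its left, z up, the work surface at z = 0. Lengths are in m, angles in rad, forces in N, time in s.
With the tool pointing down it reaches from about 0.4 to 0.85 m from the base axis. Payload 4.5 kg.
Tool frame: the origin (TCP) lies at the very end of the fingers, on their centre line; the grasp point (between the pads) lies 19 mm behind it; z points along the fingers, y is the line along which they close (so a half turn about z gives the same grasp; the last joint's range is limited). The gripper opens to 85 mm and grips with 20 to 120 N. Pads are 22 mm wide; open, the fingers measure 114 mm over their backs; the gripper's body (76 mm by 85 mm) begins 54 mm behind the grasp point. The pads swing forward as they close: fully open they stand 13 mm farther back than shut.
Start: joints at [1.321, 0.689, -0.195, 1.565, 0.157, 0.902, -0.215], TCP at [0.175, -0.6, 0.231] pointing down, gripper open.
Joint ranges: [-3.01, 3.01], [-0.46, 2.08], [-1.47, 1.51], [0.13, 2.56], [-1, 4.14], [0.04, 2.09], [-2.66, 2.66]. Speed limits (rad/s): [2.57, 2.57, 3.14, 3.14, 3.14, 3.14, 3.14].

## Interface

Orientations are given as [roll, pitch, yaw] about the fixed x, y, z axes, in that order (R = Rz(yaw) Ry(pitch) Rx(roll)).
In Python, from cell import robot gives the robot as it stands. The module is installed in compiled form; this text tells all that it offers.
- The arm moves only by the tool play_rows, never from a script. Its argument "series" is a list that holds one entry, the list of rows, each a list of 7 numbers: the closure, from 0 (fully open) to 1 (shut), then the shift along the tool's x, y, z in m, then the turn, a rotation vector about the tool's x, y, z in degrees. A call has 1 to 12 rows; each row shifts and turns the commanded pose from where the row before left it, along the tool's axes as they then stand; what a row does not reach is not made up. A row lasts 1/12 s, in which the tool goes at most 41.7 mm and 7.16 degrees, less where a joint would pass 70% of its speed; a pose out of reach is approached as far as the arm can. A call is refused whole if a number of a shift passes 0.0417 or a number of a turn 7.16, either way. A call with a gripper value outside its range is refused whole. The fingers move at their own pace and stop on an object; the grip force is fixed at half the most. Time passes only in rows, so rows that do not move let the fingers close. It gives the time, the measured TCP pose, the force, the opening and the grip force at its end, in the units of the state.
- robot.state(): the state, without advancing time (a new reading comes with each control period).
- robot.read_camera(name): name is "scene" or "top" or "wrist"; returns (picture, depth): 384x512x3 uint8, red, green, blue; 384x512 float32, m along the optical axis (not along the pixel's ray), 0 where there is no reading.
- robot.get_calibration(name): a dict with "intrinsics" (3x3 intrinsics, pixels), "eye" and "orientation" of the camera in the world; the wrist camera has in their place "hand_eye" (4x4, takes a point from camera to tool coordinates, whose origin is the TCP and whose axes are the flange's). Camera axes: x right, y up, looking along -z (the intrinsics and any distortion apply to the point x, -y, -z); pixel columns grow to the right and rows downward; lengths in m; the calibration is good to about 2 mm. A picture is of the moment at which its call begins: read the wrist's pose just before it. get_calibration takes no time and is no camera call.
- robot.sign_off(): hands the job in; it is judged then, once.
Trained networks look in the newest picture that a camera, given by its name, has taken for a name from the list of things; names that differ only in an ending like _2 or _b are one class to them, and where a whole thing is asked for, a point or a joint stands for the part that bears it (a point fixed in the world has none). Each returns a list of dicts, best first, with "score" (0 to 1); they miss things now and then, are a little off and sometimes report something else, mostly with a low value. They report only what shows in the picture. A call takes as long as a camera call. They do not tell look-alikes from the thing itself.
- robot.find_in(target, camera): "xy" ([column, row] as shares, 0 to 1, of the picture: columns of its width, rows of its height, amid what is visible of it).
The state is a dict: "clock": time; "joint_positions": joint angles; "joint_velocities": joint speeds; "joint_efforts": joint torques, N m; "ee_pos": TCP position; "eef_rot": TCP orientation; "wrist_force": force on the tool from outside, world axes, zero at the start; "moment": the same for the moment, N m; "opening": finger opening in m; "gripper_force": force on a finger pad.
Only numpy, scipy, OpenCV 4.12 (cv2) and the standard library are available. Lean on these libraries where they do the work, as an engineer would, in place of code of your own. Each camera call takes 0.05 s, during which the arm holds its last target. There are 200 camera calls.

## Working session

There is one attempt and no reset: what is moved stays moved. The work goes in short steps, Python scripts to look and compute and a tool call to move; the robot and the scene stay as the last step left them, time stands still between calls to the robot, and variables do not carry over. Pictures are saved under pics/ and viewed, at most 10 in all, crops included, and the job is handed in when it is done.

Besides the shell and the picture viewer there is one more tool, called after "Request:" by a JSON object that holds its "op" and its "data", one argument or row to a line. play_rows: Moves the arm, as the interface text tells. Its arguments: {"type":"object","properties":{"series":{"type":"array","items":{"type":"array","items":{"type":"array","items":{"type":"number"}}}}},"required":["series"]}

```bash
mkdir -p pics
cat > h.py <<'E'
import numpy as np, cv2
from scipy.spatial.transform import Rotation as R
from cell import robot
def cam(name):
    c=robot.get_calibration(name); K=np.array(c["intrinsics"])
    if name=="wrist":
        s=robot.state(); T=np.eye(4); T[:3,:3]=R.from_euler('xyz',s["eef_rot"]).as_matrix(); T[:3,3]=s["ee_pos"]
        T=T@np.array(c["hand_eye"])
    else:
        T=np.eye(4); o=np.array(c["orientation"])
        T[:3,:3]=o if o.shape==(3,3) else R.from_euler('xyz',o).as_matrix(); T[:3,3]=c["eye"]
    return K,T
def cloud(name):
    K,T=cam(name); im,d=robot.read_camera(name)
    v,u=np.mgrid[:384,:512]
    P=np.stack([(u-K[0,2])/K[0,0]*d,-(v-K[1,2])/K[1,1]*d,-d],-1)
    return im,d,P@T[:3,:3].T+T[:3,3]
def save(im,n): cv2.imwrite('pics/'+n,cv2.cvtColor(im,cv2.COLOR_RGB2BGR))
E
python3 - <<'E'
from h import *
print(robot.state())
for n in("scene","top","wrist"): print(n,robot.get_calibration(n))
for n in("top","scene"):
    im,d,W=cloud(n); save(cv2.resize(im,(768,576)),n+'0.png'); np.savez(n+'0',im=im,W=W,d=d)
    for t in("tin_1","honey_jar","tray","can","board"):
        for r in robot.find_in(t,n):
            x,y=r["xy"]; p=W[min(383,int(y*384)),min(511,int(x*512))]
            print(n,t,round(r["score"],2),int(x*512),int(y*384),p.round(3))
E
```

```text
{'clock': 0.0, 'joint_positions': array([ 1.32080956,  0.69000452, -0.19454159,  1.56639273,  0.15730625,
        0.90251368, -0.21513771]), 'joint_velocities': array([-9.30667717e-05,  8.82419499e-04, -2.45081126e-04,  9.44397600e-04,
        6.77045033e-04, -9.43367177e-04,  4.07372469e-04]), 'joint_efforts': array([ 4.03723070e-04, -5.39626372e+01, -1.26641829e+00, -1.58549649e+01,
        9.01915046e-03,  9.42970830e-03, -1.70343168e-05]), 'ee_pos': array([ 0.17476643, -0.59935751,  0.23045897]), 'eef_rot': array([-3.13967370e+00,  1.29301009e-04,  2.83864766e-01]), 'wrist_force': array([-0.96253752,  0.4608855 ,  0.78266839]), 'moment': array([ 0.01783284, -0.02718659, -0.02328048]), 'gripper_force': 0.0, 'opening': 0.08578372379624469}
scene {'intrinsics': array([[358.18181514,   0.        , 256.43774517],
       [  0.        , 358.18181514, 198.36647585],
       [  0.        ,   0.        ,   1.        ]]), 'eye': array([0.89205305, 0.5497957 , 0.59025671]), 'orientation': array([ 0.91313021, -0.01359804,  2.48843776])}
top {'intrinsics': array([[377.68220197,   0.        , 25
[... 1351 characters left out ...]
 board 0.75 330 171 [ 0.52  -0.218  0.07 ]
top board 0.53 370 181 [ 0.482 -0.322  0.118]
top board 0.4 321 108 [ 0.745 -0.203  0.004]
scene tin_1 0.95 239 125 [ 0.321 -0.272  0.1  ]
scene tin_1 0.84 229 167 [ 0.472 -0.104  0.093]
scene tin_1 0.78 180 133 [ 0.5   -0.31   0.111]
scene tin_1 0.78 173 154 [0.892 0.55  0.59 ]
scene tin_1 0.68 250 150 [ 0.357 -0.168  0.073]
scene tin_1 0.67 280 168 [ 0.353 -0.041  0.077]
scene tin_1 0.63 187 185 [ 0.598 -0.094  0.095]
scene tin_1 0.59 266 122 [ 0.204 -0.286  0.072]
scene honey_jar 0.79 141 155 [ 0.623 -0.31   0.082]
scene tray 0.82 301 296 [0.553 0.262 0.017]
scene can 0.8 151 265 [0.769 0.08  0.087]
scene board 0.66 173 186 [ 0.619 -0.127  0.082]
```

View pics/top0.png

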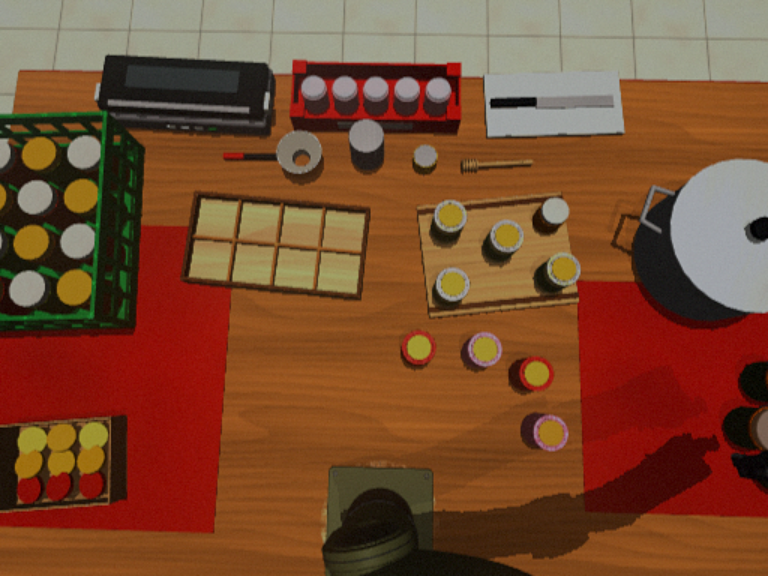

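View pics/scene0.png

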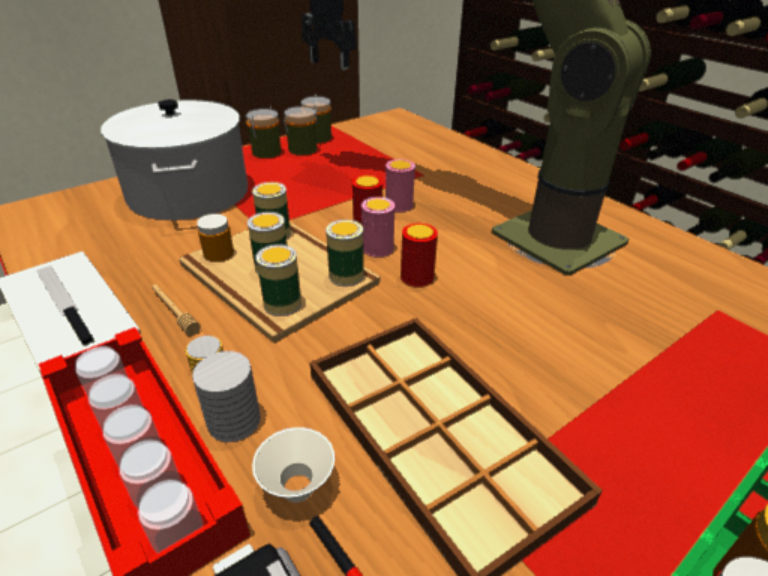

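Run:
```python
from h import *
for n in ("top","scene"):
    z=np.load(n+'0.npz'); W=z["W"]; im=z["im"].astype(int)
    print(n)
    # lid tops: circles fit of z in range
    m=((W[...,2]>0.108)&(W[...,2]<0.132)&(z["d"]>0)).astype(np.uint8)
    c,l,st,ce=cv2.connectedComponentsWithStats(m)
    for i in range(1,c):
        if st[i,4]<60: continue
        q=W[l==i]; (cx,cy),r=cv2.minEnclosingCircle(np.ascontiguousarray(q[:,:2],np.float32))
        print("tin",st[i,4],ce[i].round(),"circ",round(cx,4),round(cy,4),round(r,4),"med",np.median(q,0).round(4),im[l==i].mean(0).round())
    # tray rim
    m=(W[...,2]>0.028)&(W[...,2]<0.037)&(W[...,1]>0.0)&(W[...,0]>0.38)&(W[...,0]<0.7)&(z["d"]>0)
    q=W[m][:,:2].astype(np.float32); print("rim",m.sum(),cv2.minAreaRect(q))
    m=(W[...,2]>0.014)&(W[...,2]<0.022)&(W[...,1]<0.02)&(W[...,0]>0.38)&(W[...,0]<0.75)&(z["d"]>0)
    q=W[m][:,:2].astype(np.float32); print("board",m.sum(),cv2.minAreaRect(q))
```

```text
top
tin 175 [  6. 107.] circ 0.6841 0.7652 0.0346 med [0.6799 0.7493 0.1202] [60. 49. 42.]
tin 230 [ 32. 107.] circ 0.6899 0.6833 0.0357 med [0.6785 0.6682 0.1252] [76. 58. 16.]
tin 98 [ 61. 110.] circ 0.6921 0.5924 0.034 med [0.6677 0.5821 0.126 ] [73. 67. 55.]
tin 185 [ 54. 134.] circ 0.6056 0.591 0.0354 med [0.5933 0.5921 0.1305] [119.  89.  19.]
tin 206 [ 31. 136.] circ 0.6018 0.6805 0.0358 med [0.5891 0.6608 0.1241] [76. 64. 55.]
tin 148 [  5. 135.] circ 0.5965 0.7586 0.033 med [0.5939 0.7429 0.1176] [52. 37. 13.]
tin 62 [442. 142.] circ 0.5995 -0.5358 0.0369 med [ 0.5981 -0.529   0.1216] [27. 26. 25.]
tin 389 [300. 144.] circ 0.587 -0.123 0.033 med [ 0.5858 -0.1226  0.119 ] [146. 129.  75.]
tin 394 [337. 158.] circ 0.5497 -0.2306 0.0326 med [ 0.5475 -0.2295  0.119 ] [146. 129.  77.]
tin 187 [ 29. 165.] circ 0.5119 0.675 0.0361 med [0.5023 0.653  0.1218] [67. 48. 14.]
tin 110 [  3. 164.] circ 0.5086 0.7475 0.0302 med [0.5079 0.7364 0.1178] [36. 34. 23.]
tin 319 [455. 186.] circ 0.4854 -0.5893 0.113 med [ 0.466  -0.5471  0.1202] [26. 25. 24.]
tin 79 [ 57. 169.] circ 0.5 0.5822 0.
[... 1630 characters left out ...]
. 158.  89.]
tin 304 [177. 149.] circ 0.5498 -0.2301 0.0333 med [ 0.5532 -0.2237  0.1181] [187. 162.  98.]
tin 324 [229. 154.] circ 0.4538 -0.1268 0.0333 med [ 0.459  -0.1202  0.1182] [190. 166.  93.]
tin 394 [184. 172.] circ 0.589 -0.1232 0.034 med [ 0.5914 -0.1153  0.1183] [190. 166.  96.]
tin 242 [507. 354.] circ 0.4439 0.5607 0.0234 med [0.4514 0.5567 0.1156] [79. 49.  9.]
tin 116 [501. 377.] circ 0.5036 0.5683 0.016 med [0.5017 0.5663 0.1315] [230. 228. 216.]
rim 2348 ((0.5465683341026306, 0.29503685235977173), (0.2282358855009079, 0.5202732682228088), 1.3523139953613281)
board 3712 ((0.5652770400047302, -0.8887643218040466), (1.6525273323059082, 0.36486437916755676), 89.98393249511719)
```

The top view shows the four cream and gold tins on the board at about (448,218), (506,238), (452,286) and (562,271) in the 768-wide picture. The jar is at (554,212) and the tray around (277,247). The pink and red look-alikes stand off the board. The scene view shows the same layout, and the tin positions from both views agree to 2 mm. Next I fit the tray.

```bash
cat > tray.py <<'E'
from h import *
from scipy.optimize import minimize
def tray(W,d):
    m=(d>0)&(W[...,0]>.40)&(W[...,0]<.68)&(W[...,1]>.0)&(W[...,1]<.46)
    q=W[m]; rim=q[(q[:,2]>.027)&(q[:,2]<.037)][:,:2]
    # outline of tray seen as high rim: robust rect distance fit of rim centreline
    def f(p):
        c,s=np.cos(p[2]),np.sin(p[2]); v=(rim-p[:2])@np.array([[c,-s],[s,c]])
        a,b=np.abs(v[:,0])-93,0
        dx=np.abs(np.abs(v[:,0])-.0935); dy=np.abs(np.abs(v[:,1])-.1835)
        return np.minimum(np.minimum(dx,dy),.02).mean()
    best=min((minimize(f,[.545,y,a],method='Nelder-Mead',options=dict(xatol=1e-5,fatol=1e-7)) for a in(-.1,0,.1) for y in(.21,.23,.25)),key=lambda r:r.fun)
    fl=q[(q[:,2]>.003)&(q[:,2]<.014)]
    return best.x,best.fun,len(rim),np.median(rim.shape),np.median(fl[:,2])
E
python3 - <<'E'
from tray import *
for n in ("top","scene"):
    z=np.load(n+'0.npz'); W=z["W"]; x,f,k,_,fz=tray(W,z["d"]); print(n,x.round(4),round(f,4),k,fz)
    c,s=np.cos(x[2]),np.sin(x[2]); M=np.array([[c,-s],[s,c]])
    for r,X in(("near",-.045),("far",.045)): print(r,[(x[:2]+M@[X,Y]).round(4).tolist() for Y in(.135,.045,-.045,-.135)])
    m=((W[...,2]>0.084)&(W[...,2]<0.1)&(np.abs(W[...,0]-.6)<.06)&(np.abs(W[...,1]+.32)<.05)); print("jar",cv2.minEnclosingCircle(np.ascontiguousarray(W[m][:,:2],np.float32)),m.sum())
E
```

```text
top [ 0.546   0.2301 -0.0745] 0.0034 1016 0.00820871790850164
near [[0.5111, 0.368], [0.5044, 0.2783], [0.4977, 0.1885], [0.491, 0.0988]]
far [[0.6009, 0.3613], [0.5942, 0.2716], [0.5875, 0.1818], [0.5808, 0.0921]]
jar ((0.6094781160354614, -0.33241981267929077), 0.02772594429552555) 262
scene [ 0.5492  0.2307 -0.077 ] 0.0023 2455 0.007982532843838042
near [[0.5147, 0.3688], [0.5077, 0.2791], [0.5008, 0.1893], [0.4939, 0.0996]]
far [[0.6044, 0.3619], [0.5975, 0.2721], [0.5906, 0.1824], [0.5836, 0.0927]]
jar ((0.6102433800697327, -0.33168235421180725), 0.028529515489935875) 196
```

Request:
{"op": "play_rows", "data": {
  "series": [
    [[0, 0.02, 0, 0, 0, 0, -7], [0, 0.02, 0, 0, 0, 0, -7], [0, 0.03, 0, 0, 0, 0, -7], [0, 0.03, 0, 0, 0, 0, -7], [0, 0.03, 0, 0, 0, 0, -7], [0, 0.03, 0, 0, 0, 0, -7], [0, 0.03, 0, 0, 0, 0, -7], [0, 0.03, 0, 0, 0, 0, -7], [0, 0.03, 0, 0, 0, 0, -7], [0, 0.03, 0, 0, 0, 0, -7], [0, 0.03, 0, 0, 0, 0, 0], [0, 0.02, 0, 0, 0, 0, 0]]
  ]
}}

```text
clock: 1.6
ee_pos: [0.3495, -0.3451, 0.2315]
eef_rot: [3.141, -0.001, 1.509]
wrist_force: [0.6, 0.9, 0.7]
opening: 0.0855
gripper_force: 0.0
```

Request:
{"op": "play_rows", "data": {
  "series": [
    [[0, 0.02, 0.019, 0, 0, 0, 0], [0, 0.029, 0.027, 0, 0, 0, 0], [0, 0.029, 0.027, 0, 0, 0, 0], [0, 0.029, 0.027, 0, 0, 0, 0], [0, 0.029, 0.027, 0, 0, 0, 0], [0, 0.029, 0.027, 0.01, 0, 0, 0], [0, 0.029, 0.027, 0.01, 0, 0, 0], [0, 0.024, 0.027, 0.01, 0, 0, 0], [0, 0.018, 0.016, 0.01, 0, 0, 0], [0, 0, 0, 0.01, 0, 0, 0]]
  ]
}}

```text
clock: 2.43
ee_pos: [0.5927, -0.1202, 0.1813]
eef_rot: [3.136, -0.005, 1.513]
wrist_force: [0.6, 0.8, 0.2]
opening: 0.0853
gripper_force: 0.0
```

```bash
cat > look.py <<'E'
from h import *
# usage: forces averaged over n camera calls
def force(n=8):
    F=[];E=[]
    for _ in range(n):
        robot.read_camera("top"); s=robot.state(); F.append(s["wrist_force"]); E.append(s["joint_efforts"])
    return np.mean(F,0),np.std(F,0),np.mean(E,0)
def go(t):
    s=robot.state(); M=R.from_euler('xyz',s["eef_rot"]).as_matrix(); p=s["ee_pos"]
    print("at",np.round(p,4),"rot",np.round(s["eef_rot"],3),"t",round(s["clock"],2),"tool shift to",t,":",(M.T@(np.array(t)-p)).round(4))
def lid(name="wrist",near=None,zr=(.108,.132)):
    im,d,W=cloud(name)
    m=((W[...,2]>zr[0])&(W[...,2]<zr[1])&(d>0)&(d<.6)).astype(np.uint8)
    c,l,st,ce=cv2.connectedComponentsWithStats(m); out=[]
    for i in range(1,c):
        if st[i,4]<300: continue
        q=W[l==i]; o,r=cv2.minEnclosingCircle(np.ascontiguousarray(q[:,:2],np.float32))
        out.append((np.round(o,4),round(r,4),np.median(q[:,2]).round(4),st[i].tolist()))
    return im,out
E
python3 - <<'E'
from look import *
im,o=lid(); save(im,'w1.png')
for x in o: print(*x)
print(robot.find_in("tin_1","wrist"))
print(force()); go([.588,-.1231,.072])
E
```

```text
[ 0.5885 -0.1221] 0.0325 0.1176 [211, 172, 79, 76, 4656]
[ 0.4543 -0.1266] 0.033 0.1174 [48, 187, 84, 74, 4745]
[ 0.5508 -0.2295] 0.0323 0.1174 [182, 288, 69, 54, 2595]
[{'xy': [0.4924, 0.5328], 'score': 0.92}, {'xy': [0.208, 0.5453], 'score': 0.91}, {'xy': [0.042, 0.8208], 'score': 0.86}, {'xy': [0.0543, 0.3714], 'score': 0.8}, {'xy': [0.433, 0.7654], 'score': 0.73}, {'xy': [0.0512, 0.6828], 'score': 0.62}, {'xy': [0.3664, 0.0281], 'score': 0.37}]
(array([-0.29868912, -0.05894339, -0.05783168]), array([0.59088154, 0.44876294, 0.61157031]), array([-5.91955773e-01, -5.27071318e+01, -4.97845324e+00, -1.35066909e+01,
       -9.67955152e-03, -2.23424146e-02, -2.52682910e-03]))
at [ 0.5878 -0.1282  0.1819] rot [3.141e+00 1.000e-03 1.504e+00] t 2.93 tool shift to [0.588, -0.1231, 0.072] : [ 0.0051 -0.0002  0.1099]
```

View pics/w1.png

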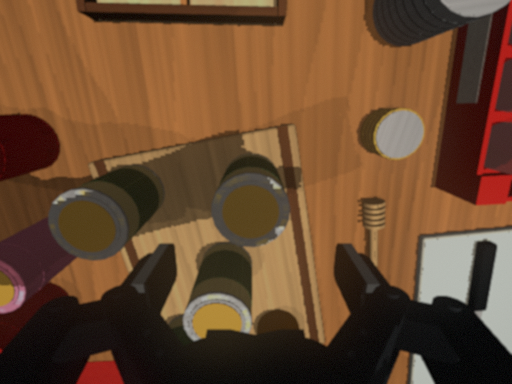

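The wrist view shows the tin midway between the fingers at about (250,210), and its position agrees with the top and scene views. I'm descending and gripping.

Request:
{"op": "play_rows", "data": {
  "series": [
    [[0, 0.005, 0, 0.02, 0, 0, 0], [0, 0, 0, 0.03, 0, 0, 0], [0, 0, 0, 0.03, 0, 0, 0], [0, 0, 0, 0.025, 0, 0, 0], [0, 0, 0, 0.015, 0, 0, 0], [0, 0, 0, 0, 0, 0, 0], [0.5, 0, 0, 0, 0, 0, 0], [1, 0, 0, 0, 0, 0, 0], [1, 0, 0, 0, 0, 0, 0], [1, 0, 0, 0, 0, 0, 0], [1, 0, 0, 0, 0, 0, 0], [1, 0, 0, 0, 0, 0, 0]]
  ]
}}

```text
clock: 3.93
ee_pos: [0.5895, -0.1224, 0.063]
eef_rot: [3.139, 0.0, 1.505]
wrist_force: [-0.6, -0.3, 7.0]
opening: 0.0628
gripper_force: 63.1
```

Request:
{"op": "play_rows", "data": {
  "series": [
    [[1, 0, 0, -0.005, 0, 0, 0], [1, 0, 0, -0.015, 0, 0, 0], [1, 0, 0, -0.02, 0, 0, 0], [1, 0, 0, -0.015, 0, 0, 0], [1, 0, 0, -0.005, 0, 0, 0], [1, 0, 0, 0, 0, 0, 0], [1, 0, 0, 0, 0, 0, 0]]
  ]
}}

```text
clock: 4.52
ee_pos: [0.5877, -0.1226, 0.121]
eef_rot: [-3.141, 0.0, 1.505]
wrist_force: [0.1, 0.7, -2.6]
opening: 0.0625
gripper_force: 62.9
```

Run:
```python
from look import *
s=robot.state(); print(s["opening"],s["gripper_force"])
f=force(12); print(f); print("mass g vs zero -0.06:",(-f[0][2]-.06)/9.81*1000)
go([.6026,.3616,.124]); go([.5129,.3684,.124])
```

```text
0.06254857074813394 62.89000153541565
(array([ 0.02868907, -0.03745231, -2.15582025]), array([0.63616472, 0.49892589, 0.33472938]), array([ 1.48408683e-02, -5.62489331e+01, -4.72466215e+00, -1.19986205e+01,
        9.50032525e-03,  3.21446054e-03, -5.25582279e-04]))
mass g vs zero -0.06: 213.64120809843126
at [ 0.5882 -0.1223  0.1213] rot [3.142 0.    1.506] t 5.12 tool shift to [0.6026, 0.3616, 0.124] : [ 0.4838 -0.0172 -0.0028]
at [ 0.5882 -0.1223  0.1213] rot [3.142 0.    1.506] t 5.12 tool shift to [0.5129, 0.3684, 0.124] : [ 0.4847 -0.1072 -0.0028]
```

Request:
{"op": "play_rows", "data": {
  "series": [
    [[1, 0.015, -0.004, 0, 0, 0, 0], [1, 0.03, -0.007, 0, 0, 0, 0], [1, 0.038, -0.009, 0, 0, 0, 0], [1, 0.038, -0.009, 0, 0, 0, 0], [1, 0.038, -0.009, 0, 0, 0, 0], [1, 0.038, -0.009, 0, 0, 0, 0], [1, 0.038, -0.009, 0, 0, 0, 0], [1, 0.038, -0.009, 0, 0, 0, 0], [1, 0.038, -0.009, 0, 0, 0, 0], [1, 0.038, -0.009, 0, 0, 0, 0], [1, 0.038, -0.009, 0, 0, 0, 0], [1, 0.03, -0.007, 0, 0, 0, 0]]
  ]
}}

```text
clock: 6.12
ee_pos: [0.5153, 0.3047, 0.1216]
eef_rot: [-3.142, -0.003, 1.509]
wrist_force: [1.0, 0.3, -2.6]
opening: 0.063
gripper_force: 62.9
```

Run:
```python
from tray import *
from look import *
robot.read_camera("top")
s=robot.state(); im,d,W=cloud("wrist"); save(im,'w2.png'); np.savez('w2',im=im,d=d,W=W)
x,f,k,_,fz=tray(W,d); print(x.round(4),round(f,4),k,fz)
f=force(12); print(f[0],f[1]); print("mass g",(-f[0][2]-.06)/9.81*1000)
go([.5129,.3684,.06])
```

```text
[ 0.5473  0.2309 -0.0797] 0.0022 6835 0.006930859375457898
[ 0.19642681 -0.6450451  -2.41345665] [0.3962511  0.5683262  0.34520314]
mass g 239.90383756196778
at [0.5168 0.2998 0.1213] rot [3.142 0.    1.505] t 6.82 tool shift to [0.5129, 0.3684, 0.06] : [ 0.0682 -0.0084  0.0613]
```

View pics/w2.png

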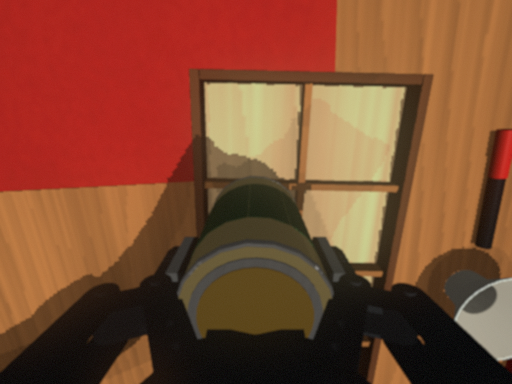

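The wrist view shows the held tin at about (255,260) over the tray, with the tray's far end and slats clear. Its fit agrees with the other two views. Mass is about 230 g, so I'm heading for near_1.

Request:
{"op": "play_rows", "data": {
  "series": [
    [[1, 0.02, -0.002, 0, 0, 0, 0], [1, 0.03, -0.004, 0, 0, 0, 0], [1, 0.0187, -0.0023, 0, 0, 0, 0], [1, 0, 0, 0.015, 0, 0, 0], [1, 0, 0, 0.02, 0, 0, 0], [1, 0, 0, 0.017, 0, 0, 0], [1, 0, 0, 0.008, 0, 0, 0], [1, 0, 0, 0.004, 0, 0, 0], [1, 0, 0, 0.002, 0, 0, 0], [1, 0, 0, 0.002, 0, 0, 0], [1, 0, 0, 0, 0, 0, 0]]
  ]
}}

```text
clock: 7.73
ee_pos: [0.5133, 0.3696, 0.0538]
eef_rot: [3.141, -0.001, 1.505]
wrist_force: [-0.1, -0.9, -1.9]
opening: 0.0633
gripper_force: 62.8
```

Run:
```python
from look import *
f=force(3); print(f[0],f[1],f[2]); go([.513,.3689,.0513])
```

```text
[ 0.01799425  0.01638047 -2.26434863] [0.17278459 0.31065015 0.03706572] [-1.70032074e-02 -5.99324882e+01 -2.98126884e+00 -1.09667268e+01
  8.92960234e-03 -3.61727398e-03 -1.38663926e-03]
at [0.5133 0.3696 0.054 ] rot [ 3.141e+00 -1.000e-03  1.505e+00] t 7.88 tool shift to [0.513, 0.3689, 0.0513] : [-0.0008 -0.0002  0.0027]
```

Still hanging, so I lower the last millimetres until the contact shows.

Request:
{"op": "play_rows", "data": {
  "series": [
    [[1, -0.0005, 0, 0.0015, 0, 0, 0], [1, 0, 0, 0.001, 0, 0, 0], [1, 0, 0, 0.001, 0, 0, 0], [1, 0, 0, 0, 0, 0, 0]]
  ]
}}

```text
clock: 8.22
ee_pos: [0.5133, 0.3696, 0.0529]
eef_rot: [3.14, -0.001, 1.505]
wrist_force: [-3.7, -2.4, 17.5]
opening: 0.0631
gripper_force: 64.7
```

Run:
```python
from look import *
f=force(2); print(f[0]); go([.513,.3689,.0513])
```

```text
[-3.26940342 -3.188967   17.05571422]
at [0.5133 0.3697 0.0529] rot [ 3.140e+00 -2.000e-03  1.505e+00] t 8.32 tool shift to [0.513, 0.3689, 0.0513] : [-0.0008 -0.0003  0.0016]
```

Request:
{"op": "play_rows", "data": {
  "series": [
    [[1, 0, 0, -0.002, 0, 0, 0], [0.5, 0, 0, 0, 0, 0, 0], [0, 0, 0, 0, 0, 0, 0], [0, 0, 0, 0, 0, 0, 0], [0, 0, 0, 0, 0, 0, 0], [0, 0, 0, -0.01, 0, 0, 0], [0, 0, 0, -0.03, 0, 0, 0], [0, 0, 0, -0.035, 0, 0, 0], [0, 0, 0, -0.03, 0, 0, 0], [0, 0, 0, -0.01, 0, 0, 0], [0, 0, 0, 0, 0, 0, 0], [0, 0, 0, 0, 0, 0, 0]]
  ]
}}

```text
clock: 9.32
ee_pos: [0.5128, 0.3686, 0.1669]
eef_rot: [3.141, 0.0, 1.505]
wrist_force: [-0.4, -0.6, -1.3]
opening: 0.0854
gripper_force: 0.0
```

Run:
```python
from look import *
f=force(20); print(f[0],f[1]); im,o=lid(zr=(.1,.115)); print(o); s=robot.state(); print(s["opening"])
go([.4543,-.1266,.18])
```

```text
[0.13803076 0.07630273 0.04849692] [0.51177785 0.49731696 0.5126221 ]
[(array([0.5123, 0.3697]), 0.0324, np.float64(0.1077), [215, 169, 81, 78, 4861])]
0.0854382425464354
at [0.5128 0.3689 0.1668] rot [ 3.141 -0.     1.506] t 10.37 tool shift to [0.4543, -0.1266, 0.18] : [-0.4982 -0.0261 -0.0132]
```

Tin 1 stands within 1 mm of near_1, and with the empty-gripper baseline it weighs 235 ± 16 g. Next is the tin at (0.454, −0.127).

Request:
{"op": "play_rows", "data": {
  "series": [
    [[0, -0.02, -0.001, -0.005, 0, 0, 0], [0, -0.035, -0.002, -0.005, 0, 0, 0], [0, -0.041, -0.0023, 0, 0, 0, 0], [0, -0.041, -0.0023, 0, 0, 0, 0], [0, -0.041, -0.0023, 0, 0, 0, 0], [0, -0.041, -0.0023, 0, 0, 0, 0], [0, -0.041, -0.0023, 0, 0, 0, 0], [0, -0.041, -0.0023, 0, 0, 0, 0], [0, -0.041, -0.0023, 0, 0, 0, 0], [0, -0.041, -0.0023, 0, 0, 0, 0], [0, -0.041, -0.0023, 0, 0, 0, 0], [0, -0.041, -0.0023, 0, 0, 0, 0]]
  ]
}}

```text
clock: 11.37
ee_pos: [0.4562, -0.0953, 0.177]
eef_rot: [3.141, 0.0, 1.506]
wrist_force: [1.3, -0.8, -0.3]
opening: 0.0857
gripper_force: 0.0
```

Request:
{"op": "play_rows", "data": {
  "series": [
    [[0, -0.025, -0.001, 0, 0, 0, 0], [0, -0.008, 0, 0, 0, 0, 0], [0, 0, 0, 0, 0, 0, 0], [0, 0, 0, 0, 0, 0, 0]]
  ]
}}

```text
clock: 11.7
ee_pos: [0.4539, -0.1254, 0.177]
eef_rot: [3.141, -0.001, 1.506]
wrist_force: [-0.5, 0.1, 0.3]
opening: 0.085
gripper_force: 0.0
```

Run:
```python
from look import *
im,o=lid(); print(*o,sep='\n'); go([.4543,-.1266,.062])
```

```text
(array([ 0.4543, -0.1269]), 0.0325, np.float64(0.1177), [216, 172, 81, 77, 4834])
(array([ 0.5237, -0.2287]), 0.0169, np.float64(0.1168), [332, 292, 18, 37, 367])
at [ 0.4541 -0.1244  0.177 ] rot [ 3.141e+00 -1.000e-03  1.508e+00] t 11.75 tool shift to [0.4543, -0.1266, 0.062] : [-0.0024  0.0003  0.115 ]
```

Request:
{"op": "play_rows", "data": {
  "series": [
    [[0, -0.0025, 0, 0.015, 0, 0, 0], [0, 0, 0, 0.03, 0, 0, 0], [0, 0, 0, 0.03, 0, 0, 0], [0, 0, 0, 0.025, 0, 0, 0], [0, 0, 0, 0.015, 0, 0, 0], [0, 0, 0, 0, 0, 0, 0], [0.5, 0, 0, 0, 0, 0, 0], [1, 0, 0, 0, 0, 0, 0], [1, 0, 0, 0, 0, 0, 0], [1, 0, 0, 0, 0, 0, 0], [1, 0, 0, 0, 0, 0, 0]]
  ]
}}

```text
clock: 12.67
ee_pos: [0.4545, -0.1278, 0.0631]
eef_rot: [3.138, -0.001, 1.506]
wrist_force: [1.0, 3.5, 8.3]
opening: 0.0631
gripper_force: 64.0
```

Request:
{"op": "play_rows", "data": {
  "series": [
    [[1, 0, 0, -0.005, 0, 0, 0], [1, 0, 0, -0.015, 0, 0, 0], [1, 0, 0, -0.02, 0, 0, 0], [1, 0, 0, -0.015, 0, 0, 0], [1, 0, 0, -0.005, 0, 0, 0], [1, 0, 0, 0, 0, 0, 0], [1, 0, 0, 0, 0, 0, 0]]
  ]
}}

```text
clock: 13.25
ee_pos: [0.4527, -0.1293, 0.1216]
eef_rot: [-3.141, 0.0, 1.505]
wrist_force: [0.4, -0.1, -4.4]
opening: 0.063
gripper_force: 64.4
```

Run:
```python
from look import *
f=force(14); print(f[0],f[1],"mass g",(.02-f[0][2])/9.81*1000, robot.state()["opening"])
import numpy as np
c,s=np.cos(-.078),np.sin(-.078); M=np.array([[c,-s],[s,c]])
for X in(-.045,.045):
    for Y in (.045,-.045,-.135): 
        t=np.array([.5474,.2308])+M@[X,Y]; print(X,Y,end=' '); go([*t.round(4),.0535])
```

```text
[ 0.06481641 -0.04465089 -4.60990022] [0.49319152 0.52277792 0.6748894 ] mass g 471.9572093539023 0.06274259068422867
-0.045 0.045 at [ 0.4532 -0.1288  0.1218] rot [3.142 0.    1.506] t 13.95 tool shift to [np.float64(0.506), np.float64(0.2792), 0.0535] : [0.4106 0.0261 0.0682]
-0.045 -0.045 at [ 0.4532 -0.1288  0.1218] rot [3.142 0.    1.506] t 13.95 tool shift to [np.float64(0.499), np.float64(0.1894), 0.0535] : [0.3205 0.0249 0.0683]
-0.045 -0.135 at [ 0.4532 -0.1288  0.1218] rot [3.142 0.    1.506] t 13.95 tool shift to [np.float64(0.492), np.float64(0.0997), 0.0535] : [0.2306 0.0238 0.0683]
0.045 0.045 at [ 0.4532 -0.1288  0.1218] rot [3.142 0.    1.506] t 13.95 tool shift to [np.float64(0.5958), np.float64(0.2722), 0.0535] : [0.4095 0.1161 0.0683]
0.045 -0.045 at [ 0.4532 -0.1288  0.1218] rot [3.142 0.    1.506] t 13.95 tool shift to [np.float64(0.5888), np.float64(0.1824), 0.0535] : [0.3194 0.115  0.0683]
0.045 -0.135 at [ 0.4532 -0.1288  0.1218] rot [3.142 0.    1.506] t 13.95 tool shift to [np.float64(0.5817), np.float64(0.0927), 0.0535] : [0.2294 0.1138 0.0683]
```

Request:
{"op": "play_rows", "data": {
  "series": [
    [[1, 0.015, 0.004, 0, 0, 0, 0], [1, 0.03, 0.009, 0, 0, 0, 0], [1, 0.038, 0.011, 0, 0, 0, 0], [1, 0.038, 0.011, 0, 0, 0, 0], [1, 0.038, 0.011, 0, 0, 0, 0], [1, 0.038, 0.011, 0, 0, 0, 0], [1, 0.038, 0.011, 0, 0, 0, 0], [1, 0.038, 0.011, 0, 0, 0, 0], [1, 0.038, 0.011, 0, 0, 0, 0], [1, 0.038, 0.011, 0, 0, 0, 0], [1, 0.038, 0.01, 0, 0, 0, 0], [1, 0.021, 0.005, 0, 0, 0, 0]]
  ]
}}

```text
clock: 14.95
ee_pos: [0.5957, 0.2777, 0.1219]
eef_rot: [3.141, -0.006, 1.51]
wrist_force: [0.4, 1.3, -5.4]
opening: 0.063
gripper_force: 64.3
```

Request:
{"op": "play_rows", "data": {
  "series": [
    [[1, 0, 0, 0, 0, 0, 0], [1, 0, 0, 0.015, 0, 0, 0], [1, 0, 0, 0.02, 0, 0, 0], [1, 0, 0, 0.017, 0, 0, 0], [1, 0, 0, 0.008, 0, 0, 0], [1, 0, 0, 0.004, 0, 0, 0], [1, 0, 0, 0.002, 0, 0, 0], [1, 0, 0, 0, 0, 0, 0], [1, 0, 0, 0, 0, 0, 0]]
  ]
}}

```text
clock: 15.7
ee_pos: [0.5962, 0.2711, 0.0567]
eef_rot: [3.14, -0.001, 1.505]
wrist_force: [-0.0, 0.7, -3.8]
opening: 0.0627
gripper_force: 64.5
```

Run:
```python
from look import *
f=force(2); print(f[0]); go([.5958,.2707,.0536])
```

```text
[ 0.11393767 -0.0893137  -4.76287515]
at [0.5962 0.2711 0.0568] rot [ 3.140e+00 -1.000e-03  1.505e+00] t 15.8 tool shift to [0.5958, 0.2707, 0.0536] : [-0.0004 -0.0004  0.0032]
```

Request:
{"op": "play_rows", "data": {
  "series": [
    [[1, 0, 0, 0.0015, 0, 0, 0], [1, 0, 0, 0.001, 0, 0, 0], [1, 0, 0, 0.001, 0, 0, 0], [1, 0, 0, 0, 0, 0, 0]]
  ]
}}

```text
clock: 16.13
ee_pos: [0.5958, 0.2708, 0.0531]
eef_rot: [3.141, -0.0, 1.505]
wrist_force: [-1.0, -0.8, 2.4]
opening: 0.0629
gripper_force: 65.4
```

Request:
{"op": "play_rows", "data": {
  "series": [
    [[0.5, 0, 0, 0, 0, 0, 0], [0, 0, 0, 0, 0, 0, 0], [0, 0, 0, 0, 0, 0, 0], [0, 0, 0, 0, 0, 0, 0], [0, 0, 0, -0.01, 0, 0, 0], [0, 0, 0, -0.03, 0, 0, 0], [0, 0, 0, -0.035, 0, 0, 0], [0, 0, 0, -0.03, 0, 0, 0], [0, 0, 0, -0.015, 0, 0, 0], [0, 0, 0, 0, 0, 0, 0], [0, 0, 0, 0, 0, 0, 0]]
  ]
}}

```text
clock: 17.05
ee_pos: [0.5962, 0.2711, 0.1738]
eef_rot: [3.139, -0.001, 1.505]
wrist_force: [-0.2, -0.7, -0.3]
opening: 0.0853
gripper_force: 0.0
```

Run:
```python
from look import *
im,o=lid(zr=(.1,.115)); print(*o,sep='\n'); print(robot.state()["opening"]); go([.5508,-.2295,.173])
```

```text
(array([0.5127, 0.3699]), 0.0325, np.float64(0.1076), [84, 36, 93, 96, 6901])
(array([0.595 , 0.2714]), 0.0326, np.float64(0.1077), [215, 168, 79, 75, 4578])
0.08525339861651056
at [0.5953 0.2705 0.1723] rot [-3.141  0.     1.506] t 17.1 tool shift to [0.5508, -0.2295, 0.173] : [-5.018e-01 -1.180e-02 -5.000e-04]
```

Request:
{"op": "play_rows", "data": {
  "series": [
    [[0, -0.02, -0.0005, 0, 0, 0, 0], [0, -0.035, -0.001, 0, 0, 0, 0], [0, -0.041, -0.001, 0, 0, 0, 0], [0, -0.041, -0.001, 0, 0, 0, 0], [0, -0.041, -0.001, 0, 0, 0, 0], [0, -0.041, -0.001, 0, 0, 0, 0], [0, -0.041, -0.001, 0, 0, 0, 0], [0, -0.041, -0.001, 0, 0, 0, 0], [0, -0.041, -0.001, 0, 0, 0, 0], [0, -0.041, -0.001, 0, 0, 0, 0], [0, -0.041, -0.001, 0, 0, 0, 0], [0, -0.041, -0.001, 0, 0, 0, 0]]
  ]
}}

```text
clock: 18.1
ee_pos: [0.5521, -0.1943, 0.1708]
eef_rot: [-3.138, -0.001, 1.506]
wrist_force: [1.8, -0.6, -0.1]
opening: 0.0854
gripper_force: 0.0
```

Request:
{"op": "play_rows", "data": {
  "series": [
    [[0, -0.028, -0.0005, 0, 0, 0, 0], [0, -0.009, 0, 0, 0, 0, 0], [0, 0, 0, 0, 0, 0, 0], [0, 0, 0, 0, 0, 0, 0]]
  ]
}}

```text
clock: 18.43
ee_pos: [0.5503, -0.2282, 0.1712]
eef_rot: [-3.14, -0.002, 1.506]
wrist_force: [-0.0, 0.5, -0.3]
opening: 0.0857
gripper_force: 0.0
```

Run:
```python
from look import *
im,o=lid(); print(*o,sep='\n'); go([.5508,-.2295,.062])
```

```text
(array([ 0.5507, -0.2301]), 0.0323, np.float64(0.1176), [215, 174, 83, 79, 5076])
(array([ 0.4913, -0.3282]), 0.0308, np.float64(0.1174), [162, 294, 69, 53, 2311])
at [ 0.5508 -0.2268  0.1715] rot [-3.140e+00 -2.000e-03  1.508e+00] t 18.48 tool shift to [0.5508, -0.2295, 0.062] : [-0.0029  0.0003  0.1095]
```

Request:
{"op": "play_rows", "data": {
  "series": [
    [[0, -0.0025, 0, 0.015, 0, 0, 0], [0, 0, 0, 0.03, 0, 0, 0], [0, 0, 0, 0.03, 0, 0, 0], [0, 0, 0, 0.02, 0, 0, 0], [0, 0, 0, 0.0145, 0, 0, 0], [0, 0, 0, 0, 0, 0, 0], [0.5, 0, 0, 0, 0, 0, 0], [1, 0, 0, 0, 0, 0, 0], [1, 0, 0, 0, 0, 0, 0], [1, 0, 0, 0, 0, 0, 0], [1, 0, 0, 0, 0, 0, 0]]
  ]
}}

```text
clock: 19.4
ee_pos: [0.5517, -0.2313, 0.0641]
eef_rot: [3.139, -0.0, 1.506]
wrist_force: [-0.7, 1.9, 4.2]
opening: 0.0629
gripper_force: 65.2
```

Request:
{"op": "play_rows", "data": {
  "series": [
    [[1, 0, 0, -0.005, 0, 0, 0], [1, 0, 0, -0.015, 0, 0, 0], [1, 0, 0, -0.02, 0, 0, 0], [1, 0, 0, -0.015, 0, 0, 0], [1, 0, 0, -0.005, 0, 0, 0], [1, 0, 0, 0, 0, 0, 0], [1, 0, 0, 0, 0, 0, 0]]
  ]
}}

```text
clock: 19.98
ee_pos: [0.5501, -0.2322, 0.1224]
eef_rot: [-3.141, 0.0, 1.505]
wrist_force: [0.1, 0.2, -3.3]
opening: 0.0631
gripper_force: 65.7
```

Run:
```python
from look import *
f=force(14); print(f[0],f[1],"mass g",(.02-f[0][2])/9.81*1000, robot.state()["opening"])
for t in([.499,.1894],[.492,.0997],[.5888,.1824],[.5817,.0927]): go([*t,.0535])
```

```text
[-0.09692893 -0.10399782 -2.84182383] [0.42799715 0.5097499  0.64206574] mass g 291.72516146210154 0.06262359938980425
at [ 0.5507 -0.2319  0.1228] rot [3.142 0.    1.506] t 20.68 tool shift to [0.499, 0.1894, 0.0535] : [ 0.4171 -0.0791  0.0693]
at [ 0.5507 -0.2319  0.1228] rot [3.142 0.    1.506] t 20.68 tool shift to [0.492, 0.0997, 0.0535] : [ 0.3271 -0.0802  0.0693]
at [ 0.5507 -0.2319  0.1228] rot [3.142 0.    1.506] t 20.68 tool shift to [0.5888, 0.1824, 0.0535] : [0.4159 0.011  0.0693]
at [ 0.5507 -0.2319  0.1228] rot [3.142 0.    1.506] t 20.68 tool shift to [0.5817, 0.0927, 0.0535] : [0.326  0.0098 0.0693]
```

This tin reads 292 ± 20 g, too close to the limit to decide. I'll hover over the tray and compare joint torques with and without the load at one pose, as well as the force.

Request:
{"op": "play_rows", "data": {
  "series": [
    [[1, 0.015, 0, 0, 0, 0, 0], [1, 0.03, 0.001, 0, 0, 0, 0], [1, 0.038, 0.001, 0, 0, 0, 0], [1, 0.038, 0.001, 0, 0, 0, 0], [1, 0.038, 0.001, 0, 0, 0, 0], [1, 0.038, 0.001, 0, 0, 0, 0], [1, 0.038, 0.001, 0, 0, 0, 0], [1, 0.038, 0.001, 0, 0, 0, 0], [1, 0.038, 0.001, 0, 0, 0, 0], [1, 0.038, 0.001, 0, 0, 0, 0], [1, 0.038, 0.001, 0, 0, 0, 0], [1, 0.0275, 0.001, 0, 0, 0, 0]]
  ]
}}

```text
clock: 21.68
ee_pos: [0.5883, 0.1864, 0.1231]
eef_rot: [3.141, -0.003, 1.509]
wrist_force: [0.2, 1.0, -2.9]
opening: 0.0629
gripper_force: 65.6
```

Request:
{"op": "play_rows", "data": {
  "series": [
    [[1, 0, 0, 0, 0, 0, 0], [1, 0, 0, 0, 0, 0, 0], [1, 0, 0, 0, 0, 0, 0], [1, 0, 0, 0, 0, 0, 0], [1, 0, 0, 0, 0, 0, 0], [1, 0, 0, 0, 0, 0, 0]]
  ]
}}

```text
clock: 22.18
ee_pos: [0.5889, 0.1794, 0.1227]
eef_rot: [-3.142, 0.001, 1.503]
wrist_force: [-0.7, -0.4, -3.2]
opening: 0.0625
gripper_force: 65.6
```

```bash
cat > weigh.py <<'E'
from look import *
import sys
F=[];E=[];Mo=[];Q=[];P=[]
for _ in range(int(sys.argv[1])):
    robot.read_camera("top"); s=robot.state(); F.append(s["wrist_force"]);E.append(s["joint_efforts"]);Mo.append(s["moment"]);Q.append(s["joint_positions"]);P.append(s["ee_pos"])
np.savez(sys.argv[2],F=F,E=E,Mo=Mo,Q=Q,P=P)
for n,a in zip("FEMQP",(F,E,Mo,Q,P)): print(n,np.mean(a,0).round(4),np.std(a,0).round(4))
E
python3 weigh.py 16 B1; python3 -c "
from look import *
go([.5888,.1824,.0535])"
```

```text
F [-2.0070e-01  8.0000e-04 -2.6929e+00] [0.3599 0.5466 0.4499]
E [ 5.71000e-02 -5.76002e+01 -3.20970e+00 -1.27511e+01  1.29000e-02
  7.50000e-03  2.00000e-04] [0.0457 0.0154 0.0244 0.0099 0.0024 0.0028 0.0002]
M [ 0.0161  0.0032 -0.0108] [0.0297 0.035  0.0218]
Q [-0.2038  0.8262 -0.3045  1.6828  0.355   0.6875 -0.7581] [0.0005 0.0001 0.0002 0.0001 0.     0.     0.    ]
P [0.5887 0.1808 0.1228] [0.0001 0.0004 0.    ]
at [0.5887 0.181  0.1227] rot [-3.142  0.     1.506] t 22.98 tool shift to [0.5888, 0.1824, 0.0535] : [0.0014 0.0001 0.0692]
```

Request:
{"op": "play_rows", "data": {
  "series": [
    [[1, 0.001, 0, 0.015, 0, 0, 0], [1, 0, 0, 0.02, 0, 0, 0], [1, 0, 0, 0.017, 0, 0, 0], [1, 0, 0, 0.008, 0, 0, 0], [1, 0, 0, 0.004, 0, 0, 0], [1, 0, 0, 0.002, 0, 0, 0], [1, 0, 0, 0.0015, 0, 0, 0], [1, 0, 0, 0.001, 0, 0, 0], [1, 0, 0, 0.001, 0, 0, 0], [1, 0, 0, 0, 0, 0, 0], [1, 0, 0, 0, 0, 0, 0]]
  ]
}}

```text
clock: 23.9
ee_pos: [0.5894, 0.1823, 0.0541]
eef_rot: [3.14, -0.001, 1.506]
wrist_force: [-0.7, 0.4, 0.6]
opening: 0.063
gripper_force: 65.8
```

Request:
{"op": "play_rows", "data": {
  "series": [
    [[0.5, 0, 0, 0, 0, 0, 0], [0, 0, 0, 0, 0, 0, 0], [0, 0, 0, 0, 0, 0, 0], [0, 0, 0, 0, 0, 0, 0], [0, 0, 0, -0.0145, 0, 0, 0], [0, 0, 0, -0.025, 0, 0, 0], [0, 0, 0, -0.02, 0, 0, 0], [0, -0.001, 0, -0.01, 0, 0, 0], [0, 0, 0, 0, 0, 0, 0], [0, 0, 0, 0, 0, 0, 0], [0, 0, 0, 0, 0, 0, 0], [0, 0, 0, 0, 0, 0, 0]]
  ]
}}

```text
clock: 24.9
ee_pos: [0.5878, 0.1806, 0.1214]
eef_rot: [-3.139, 0.001, 1.506]
wrist_force: [0.0, 0.0, 0.6]
opening: 0.0858
gripper_force: 0.0
```

```bash
python3 weigh.py 12 B0
python3 - <<'E'
import numpy as np
a,b=np.load('B1.npz'),np.load('B0.npz')
d=b['E'][-6:].mean(0)-a['E'][-6:].mean(0); print(d, a['E'][:,1].round(3), b['E'][:,1].round(3))
p=a['P'].mean(0); q=a['Q'].mean(0); r=np.hypot(*p[:2])*np.cos(np.arctan2(p[1],p[0])+q[0]); print(r,"mass",d[1]/9.81/r*1000)
E
python3 -c "
from look import *
im,o=lid(zr=(.1,.115)); print(*o,sep='\n'); go([.4875,-.337,.173])"
```

```text
F [ 0.0222 -0.1426  0.0218] [0.3005 0.5306 0.3198]
E [ 6.90000e-03 -5.58929e+01 -3.08760e+00 -1.21610e+01  8.00000e-03
  4.90000e-03 -4.00000e-04] [0.0185 0.1093 0.0058 0.0201 0.0006 0.0029 0.0004]
M [0.0026 0.0035 0.0026] [0.0226 0.0315 0.0197]
Q [-0.2037  0.827  -0.3053  1.6829  0.356   0.6876 -0.7591] [0.0001 0.0006 0.0001 0.0003 0.0001 0.0001 0.    ]
P [0.5884 0.1809 0.1223] [0.0003 0.0001 0.0005]
[-1.68286601e-02  1.76672101e+00  1.40920132e-01  5.82325310e-01
 -2.75459432e-03 -2.76988627e-03 -1.69342560e-04] [-57.555 -57.572 -57.586 -57.596 -57.604 -57.609 -57.611 -57.612 -57.612
 -57.61  -57.61  -57.608 -57.606 -57.605 -57.604 -57.603] [-56.192 -56.039 -55.935 -55.868 -55.831 -55.814 -55.812 -55.819 -55.831
 -55.843 -55.858 -55.871]
0.6131318010179193 mass 293.72784861858696
(array([0.5952, 0.2717]), 0.0325, np.float64(0.1077), [197, 16, 120, 128, 11910])
(array([0.5884, 0.182 ]), 0.0326, np.float64(0.1076), [205, 184, 100, 94, 7307])
at [0.5887 0.181  0.1228] rot [3.141 0.    1.506] t 25.55 tool shift to [0.4875, -0.337, 0.173] : [-0.5235 -0.0672 -0.0502]
```

The torque had not settled yet, so I'm waiting a second and measuring again.

Request:
{"op": "play_rows", "data": {
  "series": [
    [[0, 0, 0, 0, 0, 0, 0], [0, 0, 0, 0, 0, 0, 0], [0, 0, 0, 0, 0, 0, 0], [0, 0, 0, 0, 0, 0, 0], [0, 0, 0, 0, 0, 0, 0], [0, 0, 0, 0, 0, 0, 0], [0, 0, 0, 0, 0, 0, 0], [0, 0, 0, 0, 0, 0, 0], [0, 0, 0, 0, 0, 0, 0], [0, 0, 0, 0, 0, 0, 0], [0, 0, 0, 0, 0, 0, 0], [0, 0, 0, 0, 0, 0, 0]]
  ]
}}

```text
clock: 26.55
ee_pos: [0.5887, 0.181, 0.1228]
eef_rot: [3.142, 0.0, 1.505]
wrist_force: [0.0, 0.1, 0.1]
opening: 0.0856
gripper_force: 0.0
```

```bash
python3 weigh.py 4 B00
python3 - <<'E'
import numpy as np
a,b=np.load('B1.npz'),np.load('B00.npz')
d=b['E'].mean(0)-a['E'][-4:].mean(0); print(d,b['E'][:,1].round(3),b['Q'].mean(0)-a['Q'][-4:].mean(0))
print("mass",d[1]/9.81/.6131*1000)
z=np.concatenate([np.load('B0.npz')['F'][:,2],b['F'][:,2]]); print(z.mean(),len(z))
E
```

```text
F [ 0.2063 -0.081   0.1796] [0.4443 0.4525 0.407 ]
E [-2.00000e-04 -5.59120e+01 -3.09580e+00 -1.21942e+01  8.10000e-03
  1.70000e-03 -0.00000e+00] [0.0002 0.0008 0.0003 0.0002 0.0001 0.0001 0.    ]
M [ 0.0226 -0.0102 -0.0102] [0.0188 0.0136 0.0115]
Q [-0.2036  0.8264 -0.3054  1.6827  0.356   0.6877 -0.759 ] [0. 0. 0. 0. 0. 0. 0.]
P [0.5887 0.181  0.1228] [0. 0. 0.]
[-3.62010076e-03  1.69243991e+00  1.39414240e-01  5.64344600e-01
 -2.24384770e-03 -3.20317169e-03 -1.33596309e-05] [-55.911 -55.912 -55.912 -55.913] [ 5.46690117e-04  1.00946986e-04 -8.95011053e-04 -3.29600891e-05
  9.59230219e-04  2.39217341e-04 -8.58330705e-04]
mass 281.39277054272486
0.061223939530290955 16
```

Request:
{"op": "play_rows", "data": {
  "series": [
    [[0, 0, 0, -0.01, 0, 0, 0], [0, 0, 0, -0.015, 0, 0, 0], [0, 0, 0, -0.005, 0, 0, 0], [0, 0, 0, 0, 0, 0, 0], [0, 0, 0, 0, 0, 0, 0], [0, 0, 0, 0, 0, 0, 0], [0, 0, 0, 0, 0, 0, 0], [0, 0, 0, 0, 0, 0, 0], [0, 0, 0, 0, 0, 0, 0], [0, 0, 0, 0, 0, 0, 0], [0, 0, 0, 0, 0, 0, 0], [0, 0, 0, 0, 0, 0, 0]]
  ]
}}

```text
clock: 27.75
ee_pos: [0.5887, 0.181, 0.1527]
eef_rot: [-3.141, 0.0, 1.506]
wrist_force: [-0.2, -0.3, 0.1]
opening: 0.0848
gripper_force: 0.0
```

```bash
python3 weigh.py 4 up
```

```text
F [-0.2706 -0.2212 -0.3156] [0.4785 0.2211 0.1372]
E [-2.70000e-03 -5.51194e+01 -3.23510e+00 -1.31528e+01  8.50000e-03
  1.80000e-03 -0.00000e+00] [0.0002 0.0065 0.0006 0.0029 0.0001 0.0002 0.    ]
M [ 0.0006 -0.0099 -0.0099] [0.0098 0.0166 0.0372]
Q [-0.1936  0.786  -0.323   1.6627  0.3366  0.7481 -0.7422] [0. 0. 0. 0. 0. 0. 0.]
P [0.5887 0.181  0.1528] [0. 0. 0.]
```

Request:
{"op": "play_rows", "data": {
  "series": [
    [[0, 0, 0, 0.01, 0, 0, 0], [0, 0, 0, 0.02, 0, 0, 0], [0, 0, 0, 0.02, 0, 0, 0], [0, 0, 0, 0.01, 0, 0, 0], [0, 0, 0, 0, 0, 0, 0], [0, 0, 0, 0, 0, 0, 0], [0, 0, 0, 0, 0, 0, 0], [0, 0, 0, 0, 0, 0, 0], [0, 0, 0, 0, 0, 0, 0], [0, 0, 0, 0, 0, 0, 0], [0, 0, 0, 0, 0, 0, 0], [0, 0, 0, 0, 0, 0, 0]]
  ]
}}

```text
clock: 28.95
ee_pos: [0.5889, 0.181, 0.0931]
eef_rot: [3.141, -0.0, 1.506]
wrist_force: [0.1, -0.1, -0.5]
opening: 0.0854
gripper_force: 0.0
```

```bash
python3 weigh.py 4 dn
python3 - <<'E'
import numpy as np
L=lambda n:np.load(n+'.npz'); a,b,u,d=map(L,('B1','B00','up','dn'))
t=a['E'][-4:].mean(0)-b['E'].mean(0)
for x,y in((u,d),(u,b),(b,d)):
    dq=x['Q'][-2:].mean(0)-y['Q'][-2:].mean(0); dz=x['P'][-2:,2].mean()-y['P'][-2:,2].mean(); print(dq.round(4),dz,"m",(t*dq).sum()/dz/9.81)
E
```

```text
F [-0.0341  0.132   0.0349] [0.4214 0.2356 0.7183]
E [ 5.10000e-03 -5.67417e+01 -2.92170e+00 -1.12436e+01  7.80000e-03
  5.00000e-04  1.00000e-04] [0.0006 0.0094 0.0013 0.0067 0.0001 0.0007 0.    ]
M [-0.0033  0.0236  0.0075] [0.036  0.0122 0.0167]
Q [-0.2141  0.8685 -0.2867  1.698   0.3756  0.6296 -0.776 ] [0.     0.0001 0.     0.     0.     0.     0.    ]
P [0.5887 0.181  0.0929] [0.     0.     0.0001]
[ 0.0205 -0.0826 -0.0363 -0.0353 -0.039   0.1185  0.0338] 0.05996772052045515 m 0.28065370676397394
[ 0.01   -0.0404 -0.0176 -0.02   -0.0194  0.0603  0.0168] 0.030024128983816567 m 0.27923913207547535
[ 0.0105 -0.0422 -0.0187 -0.0153 -0.0196  0.0582  0.017 ] 0.029943591536638586 m 0.2820720861475142
```

Request:
{"op": "play_rows", "data": {
  "series": [
    [[0, 0.001, 0, 0.015, 0, 0, 0], [0, 0, 0, 0.015, 0, 0, 0], [0, 0, 0, 0.009, 0, 0, 0], [0, 0, 0, 0, 0, 0, 0], [0.5, 0, 0, 0, 0, 0, 0], [1, 0, 0, 0, 0, 0, 0], [1, 0, 0, 0, 0, 0, 0], [1, 0, 0, 0, 0, 0, 0], [1, 0, 0, 0, 0, 0, 0]]
  ]
}}

```text
clock: 29.9
ee_pos: [0.5894, 0.1823, 0.0547]
eef_rot: [3.14, -0.001, 1.505]
wrist_force: [0.6, -1.0, 4.1]
opening: 0.0626
gripper_force: 65.7
```

Request:
{"op": "play_rows", "data": {
  "series": [
    [[1, 0, 0, -0.005, 0, 0, 0], [1, 0, 0, -0.02, 0, 0, 0], [1, 0, 0, -0.025, 0, 0, 0], [1, -0.001, 0, -0.014, 0, 0, 0], [1, 0, 0, -0.005, 0, 0, 0], [1, 0, 0, 0, 0, 0, 0], [1, 0, 0, 0, 0, 0, 0], [1, 0, 0, 0, 0, 0, 0], [1, 0, 0, 0, 0, 0, 0], [1, 0, 0, 0, 0, 0, 0], [1, 0, 0, 0, 0, 0, 0], [1, 0, 0, 0, 0, 0, 0]]
  ]
}}

```text
clock: 30.9
ee_pos: [0.5885, 0.181, 0.1224]
eef_rot: [-3.141, 0.0, 1.506]
wrist_force: [0.7, -0.1, -2.8]
opening: 0.0629
gripper_force: 66.5
```

Request:
{"op": "play_rows", "data": {
  "series": [
    [[1, 0, 0, 0, 0, 0, 0], [1, 0, 0, 0, 0, 0, 0], [1, 0, 0, 0, 0, 0, 0], [1, 0, 0, 0, 0, 0, 0], [1, 0, 0, 0, 0, 0, 0], [1, 0, 0, 0, 0, 0, 0], [1, 0, 0, 0, 0, 0, 0], [1, 0, 0, 0, 0, 0, 0]]
  ]
}}

```text
clock: 31.57
ee_pos: [0.5887, 0.181, 0.1228]
eef_rot: [3.141, 0.0, 1.506]
wrist_force: [-0.9, 0.4, -2.4]
opening: 0.0631
gripper_force: 66.5
```

```bash
python3 weigh.py 3 B2
python3 - <<'E'
import numpy as np
L=lambda n:np.load(n+'.npz'); a,b,u,d=map(L,('B2','B00','up','dn'))
t=a['E'].mean(0)-b['E'].mean(0); print(t, a['P'].mean(0)-b['P'].mean(0), (a['Q'].mean(0)-b['Q'].mean(0)).round(5))
dq=u['Q'][-2:].mean(0)-d['Q'][-2:].mean(0); dz=u['P'][-2:,2].mean()-d['P'][-2:,2].mean(); print("m",(t*dq).sum()/dz/9.81,-t[1]/9.81/.6131)
E
python3 -c "
from look import *
go([.499,.1894,.0535]);go([.5888,.1824,.0535])"
```

```text
F [ 0.0181 -0.1466 -2.7536] [0.3059 0.3095 0.1173]
E [ 9.00000e-04 -5.76053e+01 -3.26740e+00 -1.27582e+01  1.03000e-02
  4.50000e-03 -0.00000e+00] [0.0002 0.0005 0.0003 0.0002 0.0001 0.0002 0.    ]
M [-0.0024  0.0275 -0.0124] [0.0244 0.0285 0.0118]
Q [-0.2029  0.8265 -0.3066  1.6826  0.3572  0.6881 -0.7601] [0. 0. 0. 0. 0. 0. 0.]
P [0.5887 0.181  0.1228] [0. 0. 0.]
[ 1.12761236e-03 -1.69332266e+00 -1.71629544e-01 -5.63994274e-01
  2.27368269e-03  2.76224710e-03 -1.52166264e-05] [-8.22201787e-06  6.30365250e-06  1.40556201e-05] [ 6.20e-04  9.00e-05 -1.17e-03 -2.00e-05  1.26e-03  3.50e-04 -1.13e-03]
m 0.2825627789637781 0.28153953971300716
at [0.5887 0.181  0.1228] rot [3.142 0.    1.506] t 31.72 tool shift to [0.499, 0.1894, 0.0535] : [ 0.0025 -0.09    0.0693]
at [0.5887 0.181  0.1228] rot [3.142 0.    1.506] t 31.72 tool shift to [0.5888, 0.1824, 0.0535] : [0.0014 0.     0.0693]
```

Torque differences in two lifts, cross-checked by virtual work, give about 281–283 g. The averaged force gives 282 g. That is just under 285 g, so this tin goes to near_3.

Request:
{"op": "play_rows", "data": {
  "series": [
    [[1, 0.0005, -0.015, 0, 0, 0, 0], [1, 0.001, -0.03, 0, 0, 0, 0], [1, 0.001, -0.03, 0, 0, 0, 0], [1, 0, -0.015, 0, 0, 0, 0], [1, 0, 0, 0, 0, 0, 0], [1, 0, 0, 0.015, 0, 0, 0], [1, 0, 0, 0.02, 0, 0, 0], [1, 0, 0, 0.017, 0, 0, 0], [1, 0, 0, 0.008, 0, 0, 0], [1, 0, 0, 0.004, 0, 0, 0], [1, 0, 0, 0.002, 0, 0, 0], [1, 0, 0, 0.001, 0, 0, 0]]
  ]
}}

```text
clock: 32.72
ee_pos: [0.4997, 0.1896, 0.0561]
eef_rot: [3.141, -0.001, 1.505]
wrist_force: [-1.2, 0.3, -3.7]
opening: 0.0633
gripper_force: 66.7
```

Request:
{"op": "play_rows", "data": {
  "series": [
    [[1, 0, 0, 0.001, 0, 0, 0], [1, 0, 0, 0.001, 0, 0, 0], [1, 0, 0, 0, 0, 0, 0], [1, 0, 0, 0, 0, 0, 0]]
  ]
}}

```text
clock: 33.05
ee_pos: [0.4997, 0.1896, 0.0547]
eef_rot: [3.14, -0.001, 1.505]
wrist_force: [0.4, -0.4, 4.2]
opening: 0.0628
gripper_force: 66.7
```

Request:
{"op": "play_rows", "data": {
  "series": [
    [[0.5, 0, 0, 0, 0, 0, 0], [0, 0, 0, 0, 0, 0, 0], [0, 0, 0, 0, 0, 0, 0], [0, 0, 0, 0, 0, 0, 0], [0, 0, 0, -0.01, 0, 0, 0], [0, 0, 0, -0.03, 0, 0, 0], [0, 0, 0, -0.035, 0, 0, 0], [0, 0, 0, -0.03, 0, 0, 0], [0, 0, 0, -0.015, 0, 0, 0], [0, 0, 0, 0, 0, 0, 0], [0, 0, 0, 0, 0, 0, 0]]
  ]
}}

```text
clock: 33.97
ee_pos: [0.4995, 0.1894, 0.1749]
eef_rot: [3.14, -0.001, 1.505]
wrist_force: [-0.4, 0.0, -0.3]
opening: 0.0851
gripper_force: 0.0
```

Run:
```python
from look import *
im,o=lid(zr=(.1,.115)); print(*o,sep='\n'); go([.4875,-.337,.173])
```

```text
(array([0.5951, 0.2714]), 0.0326, np.float64(0.1078), [334, 44, 91, 95, 6653])
(array([0.4989, 0.1896]), 0.0324, np.float64(0.1077), [216, 168, 78, 75, 4520])
at [0.4988 0.189  0.1738] rot [-3.141  0.     1.505] t 34.02 tool shift to [0.4875, -0.337, 0.173] : [-0.5256  0.0231  0.001 ]
```

Request:
{"op": "play_rows", "data": {
  "series": [
    [[0, -0.02, 0.001, 0, 0, 0, 0], [0, -0.035, 0.002, 0, 0, 0, 0], [0, -0.041, 0.002, 0, 0, 0, 0], [0, -0.041, 0.002, 0, 0, 0, 0], [0, -0.041, 0.002, 0, 0, 0, 0], [0, -0.041, 0.002, 0, 0, 0, 0], [0, -0.041, 0.002, 0, 0, 0, 0], [0, -0.041, 0.002, 0, 0, 0, 0], [0, -0.041, 0.002, 0, 0, 0, 0], [0, -0.041, 0.002, 0, 0, 0, 0], [0, -0.041, 0.002, 0, 0, 0, 0], [0, -0.041, 0.002, 0, 0, 0, 0]]
  ]
}}

```text
clock: 35.02
ee_pos: [0.4901, -0.2778, 0.1722]
eef_rot: [-3.138, -0.001, 1.506]
wrist_force: [0.4, 0.1, 0.0]
opening: 0.085
gripper_force: 0.0
```

Request:
{"op": "play_rows", "data": {
  "series": [
    [[0, -0.035, 0.001, 0, 0, 0, 0], [0, -0.025, 0, 0, 0, 0, 0], [0, 0, 0, 0, 0, 0, 0], [0, 0, 0, 0, 0, 0, 0]]
  ]
}}

```text
clock: 35.35
ee_pos: [0.487, -0.3375, 0.1719]
eef_rot: [-3.139, -0.001, 1.502]
wrist_force: [0.5, 0.6, -0.0]
opening: 0.085
gripper_force: 0.0
```

Run:
```python
from look import *
im,o=lid(); print(*o,sep='\n'); go([.4875,-.337,.062])
```

```text
(array([ 0.4885, -0.3365]), 0.0325, np.float64(0.1177), [216, 170, 83, 80, 5100])
at [ 0.4879 -0.3353  0.1723] rot [-3.139e+00 -2.000e-03  1.505e+00] t 35.4 tool shift to [0.4875, -0.337, 0.062] : [-0.002   0.      0.1103]
```

Request:
{"op": "play_rows", "data": {
  "series": [
    [[0, -0.0015, 0.0005, 0.015, 0, 0, 0], [0, 0, 0, 0.03, 0, 0, 0], [0, 0, 0, 0.03, 0, 0, 0], [0, 0, 0, 0.02, 0, 0, 0], [0, 0, 0, 0.0145, 0, 0, 0], [0, 0, 0, 0, 0, 0, 0], [0.5, 0, 0, 0, 0, 0, 0], [1, 0, 0, 0, 0, 0, 0], [1, 0, 0, 0, 0, 0, 0], [1, 0, 0, 0, 0, 0, 0], [1, 0, 0, 0, 0, 0, 0]]
  ]
}}

```text
clock: 36.32
ee_pos: [0.4899, -0.3372, 0.0654]
eef_rot: [3.14, 0.0, 1.506]
wrist_force: [0.2, 1.5, 4.4]
opening: 0.0629
gripper_force: 66.3
```

Request:
{"op": "play_rows", "data": {
  "series": [
    [[1, 0, 0, -0.005, 0, 0, 0], [1, 0, 0, -0.015, 0, 0, 0], [1, 0, 0, -0.02, 0, 0, 0], [1, 0, 0, -0.015, 0, 0, 0], [1, 0, 0, -0.005, 0, 0, 0], [1, 0, 0, 0, 0, 0, 0], [1, 0, 0, 0, 0, 0, 0]]
  ]
}}

```text
clock: 36.9
ee_pos: [0.4886, -0.3378, 0.1239]
eef_rot: [-3.141, 0.0, 1.505]
wrist_force: [-0.1, 1.1, -4.3]
opening: 0.0628
gripper_force: 67.0
```

Run:
```python
from look import *
f=force(12); print(f[0],f[1],"mass g",(.005-f[0][2])/9.81*1000, robot.state()["opening"])
for t in([.492,.0997],[.5817,.0927]): go([*t,.0535])
```

```text
[-3.49379606e-03 -8.92908965e-02 -4.21314341e+00] [0.33849594 0.30456012 0.80590615] mass g 429.9840379241766 0.06307988053702487
at [ 0.4892 -0.3376  0.1242] rot [-3.142  0.     1.506] t 37.5 tool shift to [0.492, 0.0997, 0.0535] : [ 0.4365 -0.0257  0.0707]
at [ 0.4892 -0.3376  0.1242] rot [-3.142  0.     1.506] t 37.5 tool shift to [0.5817, 0.0927, 0.0535] : [0.4354 0.0643 0.0707]
```

430 g, so this one goes to far_4.

Request:
{"op": "play_rows", "data": {
  "series": [
    [[1, 0.0165, 0.002, 0, 0, 0, 0], [1, 0.03, 0.004, 0, 0, 0, 0], [1, 0.038, 0.006, 0, 0, 0, 0], [1, 0.04, 0.006, 0, 0, 0, 0], [1, 0.04, 0.006, 0, 0, 0, 0], [1, 0.04, 0.006, 0, 0, 0, 0], [1, 0.04, 0.006, 0, 0, 0, 0], [1, 0.04, 0.006, 0, 0, 0, 0], [1, 0.04, 0.006, 0, 0, 0, 0], [1, 0.04, 0.006, 0, 0, 0, 0], [1, 0.04, 0.006, 0, 0, 0, 0], [1, 0.03, 0.0043, 0, 0, 0, 0]]
  ]
}}

```text
clock: 38.5
ee_pos: [0.5823, 0.0972, 0.1247]
eef_rot: [3.14, -0.003, 1.509]
wrist_force: [0.5, 1.5, -4.3]
opening: 0.0629
gripper_force: 67.0
```

Request:
{"op": "play_rows", "data": {
  "series": [
    [[1, 0, 0, 0, 0, 0, 0], [1, 0, 0, 0, 0, 0, 0], [1, 0, 0, 0.015, 0, 0, 0], [1, 0, 0, 0.02, 0, 0, 0], [1, 0, 0, 0.017, 0, 0, 0], [1, 0, 0, 0.008, 0, 0, 0], [1, 0, 0, 0.005, 0, 0, 0], [1, 0, 0, 0.002, 0, 0, 0], [1, 0, 0, 0.001, 0, 0, 0], [1, 0, 0, 0, 0, 0, 0], [1, 0, 0, 0, 0, 0, 0]]
  ]
}}

```text
clock: 39.42
ee_pos: [0.5823, 0.0918, 0.0571]
eef_rot: [3.14, -0.0, 1.505]
wrist_force: [-0.1, 0.2, -3.9]
opening: 0.0629
gripper_force: 67.1
```

Run:
```python
from look import *
f=force(2); print(f[0]); go([.5817,.0917,.0538])
```

```text
[-0.21574442 -0.34590733 -4.25287519]
at [0.5822 0.0919 0.057 ] rot [ 3.14  -0.     1.505] t 39.52 tool shift to [0.5817, 0.0917, 0.0538] : [-0.0002 -0.0004  0.0032]
```

Request:
{"op": "play_rows", "data": {
  "series": [
    [[1, 0, 0, 0.001, 0, 0, 0], [1, 0, 0, 0.001, 0, 0, 0], [1, 0, 0, 0.0007, 0, 0, 0], [1, 0, 0, 0, 0, 0, 0]]
  ]
}}

```text
clock: 39.85
ee_pos: [0.582, 0.0919, 0.0553]
eef_rot: [3.14, 0.0, 1.506]
wrist_force: [-3.0, -0.8, 9.4]
opening: 0.0629
gripper_force: 68.5
```

Contact. I'm releasing it, raising the gripper and moving back clear of the tray.

Request:
{"op": "play_rows", "data": {
  "series": [
    [[1, 0, 0, -0.0008, 0, 0, 0], [0.5, 0, 0, 0, 0, 0, 0], [0, 0, 0, 0, 0, 0, 0], [0, 0, 0, 0, 0, 0, 0], [0, 0, 0, 0, 0, 0, 0], [0, 0, 0, -0.01, 0, 0, 0], [0, 0, 0, -0.03, 0, 0, 0], [0, 0, 0, -0.035, 0, 0, 0], [0, 0, 0, -0.035, 0, 0, 0], [0, 0, 0, -0.035, 0, 0, 0], [0, 0, 0, -0.02, 0, 0, 0], [0, 0, 0, 0, 0, 0, 0]]
  ]
}}

```text
clock: 40.85
ee_pos: [0.5848, 0.0929, 0.2252]
eef_rot: [3.132, -0.003, 1.505]
wrist_force: [0.2, 0.4, 0.7]
opening: 0.0854
gripper_force: 0.0
```

Request:
{"op": "play_rows", "data": {
  "series": [
    [[0, -0.02, -0.02, 0, 0, 0, 0], [0, -0.028, -0.028, 0, 0, 0, 0], [0, -0.028, -0.028, 0, 0, 0, 0], [0, -0.028, -0.028, 0, 0, 0, 0], [0, -0.028, -0.028, 0, 0, 0, 0], [0, -0.015, -0.015, 0, 0, 0, 0], [0, 0, 0, 0, 0, 0, 0], [0, 0, 0, 0, 0, 0, 0]]
  ]
}}

```text
clock: 41.52
ee_pos: [0.4245, -0.0463, 0.2195]
eef_rot: [-3.141, 0.001, 1.503]
wrist_force: [0.4, 0.9, -0.1]
opening: 0.0852
gripper_force: 0.0
```

Run:
```python
from tray import *
from look import *
for n in("top","scene"):
    im,d,W=cloud(n); save(cv2.resize(im,(768,576)),n+'9.png')
    m=((W[...,2]>.098)&(W[...,2]<.117)&(d>0)&(W[...,0]>.42)&(W[...,0]<.68)&(W[...,1]>.02)&(W[...,1]<.45)).astype(np.uint8)
    c,l,st,ce=cv2.connectedComponentsWithStats(m)
    for i in range(1,c):
        if st[i,4]<100: continue
        q=W[l==i]; o,r=cv2.minEnclosingCircle(np.ascontiguousarray(q[:,:2],np.float32)); print(n,np.round(o,4),round(r,4),np.median(q[:,2]).round(4))
    m=((W[...,2]>0.084)&(W[...,2]<0.1)&(np.abs(W[...,0]-.6)<.06)&(np.abs(W[...,1]+.32)<.05)); print("jar",cv2.minEnclosingCircle(np.ascontiguousarray(W[m][:,:2],np.float32)))
print(robot.state()["clock"],robot.state()["ee_pos"])
```

```text
top [0.5928 0.2705] 0.0323 0.1091
top [0.5787 0.0913] 0.0328 0.1091
top [0.5101 0.369 ] 0.033 0.1095
top [0.4974 0.1884] 0.0324 0.1096
jar ((0.6092517375946045, -0.3325396776199341), 0.027414480224251747)
scene [0.5818 0.0904] 0.0331 0.1084
scene [0.4989 0.1885] 0.0326 0.1085
scene [0.5947 0.2701] 0.0328 0.1086
scene [0.5124 0.3682] 0.0328 0.1086
jar ((0.6100763082504272, -0.3321792483329773), 0.028254438191652298)
41.6167 [ 0.42660157 -0.04453308  0.21957807]
```

View pics/scene9.png

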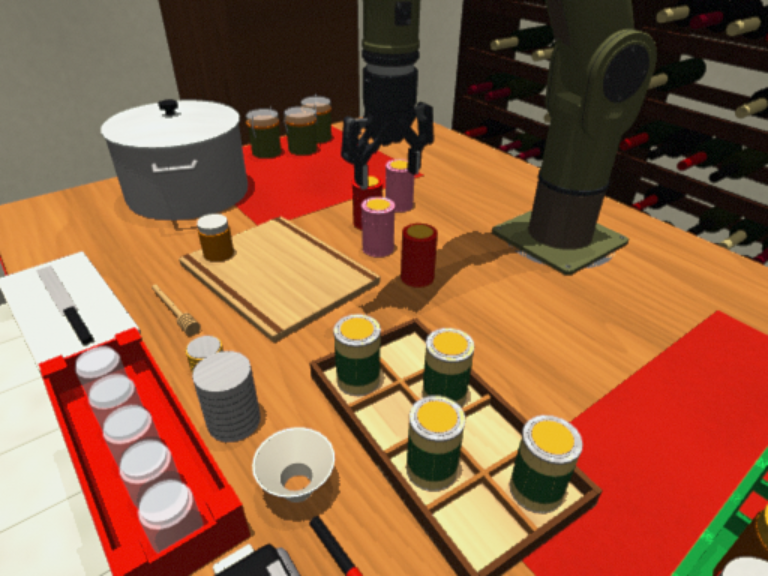

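The final scene picture shows all four tins upright, each in its own compartment, at about (357,350), (449,365), (435,437) and (548,460). The jar and the other things stand where they were. Handing in.

```bash
python3 -c "
from cell import robot
print(robot.sign_off())"
```

```text
the job is handed in; nothing more can be done
None
```

I handed the job in at about 42 s: all four tins stand upright within about 3 mm of their compartment centres (≈472 g and ≈430 g in the far row, ≈235 g and ≈282 g in the near row), and the jar has not moved; the 282 g tin is the one uncertain placing, since my measurements put it only 2–4 g under the 285 g limit.

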